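# Pack and stack the desk box

### The job

Pack the wooden stacking box on the desk from the bottom up, where its base stands: first lay the battery in the base, then seat the deep tray (two compartments) on the base, lay the eraser in either compartment of the deep tray, seat the shallow tray (six compartments) on top, and close it with the lid. Each part must sit fully home in the one below, in that order; leave the lip balm and the USB stick where they lie, and do not drag the base away from its place.

Things in the scene. Friction and masses are not known exactly. Their poses are not given: they have to be found in the camera images.
- base_box: Bottom part of a stacking desk box of light wood: open box with no divider, 110 x 150 mm outside, 44 mm high, walls 7 mm; one well (mouth) 96 x 136 mm, grey felt floor 8 mm up, rim at z = 44. Loose, about 0.6 kg. Origin: centre of underside; z up, y along the 150 side.
- deep_tray: Its deep tray, 110 x 150 x 57 mm, 0.2 kg, walls 7, mouth 96x136: two compartments 96 x 62 mm, felt floor z = 11, rim z = 57. Origin: centre of underside; z up, y along the 150 side. Grip: the divider, 12 mm thick in y, along x at y = 0, top z = 48. Foot z 0-7, 92x132, tapered, fits the mouth below; outsides then flush, either way round. Seated, its origin is 37 mm above that of the base.
- shallow_tray: Its shallow tray, 110 x 150 x 37 mm, 0.15 kg: six compartments, floor z = 11, rim z = 37. Origin: centre of underside; z up, y along the 150 side. Grip: thick middle divider, 12 mm in y, top z = 28; low walls at x = +-31 (to z 21). Foot z 0-7, 92x132, tapered, fits the mouth below; outsides then flush, either way round. Seated, origin 50 mm above that of the deep tray.
- lid: Its flat lid, 110 x 150 mm, plate z 7 to 15, 0.15 kg. Origin: centre of underside; z up, y along the 150 side. Grip: darker wooden bar on the middle, 64 mm long in x, 14 mm thick in y, z 15 to 37. Foot z 0-7, 92x132, tapered, fits the mouth below; outsides then flush, either way round. Seated, its origin is 30 mm above that of the shallow tray.
- battery: A small round battery cell, green with a gold-coloured end, 14 mm thick, 50 mm long, lying along its y axis; origin: middle of the underside. z up.
- eraser: A white eraser in a blue card sleeve, 22 mm (x) by 50 mm (y) by 12 mm high, lying flat; origin: centre of the underside. z up.
- lip_balm: A lip balm stick, pink and white, 18 mm thick, 68 mm long (along its y), lying beside the battery; not part of the job, to be left where it is. Origin: middle of the underside.
- usb_stick: A dark blue USB stick, 60 mm (x) by 18 mm by 8 mm, lying beside the eraser; not part of the job, to be left where it is. Origin: centre of the underside.
Things that resemble listed ones, but are neither listed nor needed, are in the scene too. What is shaped like the eraser but red is not meant.

How it is judged (in metres and radians):
On the way, in this order (a step that is already met when the one before it is completed fails the run):
1. the battery lies in the well of the base box (x of battery in the frame of base_box between -0.046 and 0.046 m and y of battery in the frame of base_box between -0.066 and 0.066 m and z of battery in the frame of base_box between 0 and 0.03 m), for 0.2 s.
2. the deep tray is seated on the base box (horizontal distance between deep_tray and base_box below 0.008 m and z of deep_tray in the frame of base_box between 0.033 and 0.04 m and angle between deep_tray's own z axis and vertical below 0.05 rad and angle between the y axis of deep_tray and the y axis of base_box, either way round below 0.1 rad), for 0.2 s.
3. the eraser lies in the deep tray (x of eraser in the frame of deep_tray between -0.046 and 0.046 m and y of eraser in the frame of deep_tray between -0.066 and 0.066 m and z of eraser in the frame of deep_tray between 0.005 and 0.035 m), for 0.2 s.
4. the shallow tray is seated on the deep tray (horizontal distance between shallow_tray and deep_tray below 0.008 m and z of shallow_tray in the frame of deep_tray between 0.046 and 0.053 m and angle between shallow_tray's own z axis and vertical below 0.05 rad and angle between the y axis of shallow_tray and the y axis of deep_tray, either way round below 0.1 rad), for 0.2 s.
5. the lid is seated on the shallow tray (horizontal distance between lid and shallow_tray below 0.008 m and z of lid in the frame of shallow_tray between 0.026 and 0.033 m and angle between lid's own z axis and vertical below 0.05 rad and angle between the y axis of lid and the y axis of shallow_tray, either way round below 0.1 rad), for 0.2 s.
At the end, for the whole second after the job is handed in: Battery inside the base, deep tray seated on the base, eraser inside the deep tray, shallow tray seated on the deep tray, lid on the shallow tray: each at its seated height (+3, -4 mm), centred on the part below to 8 mm, aligned to 0.1 rad, level to 0.05 rad; all at rest (all of step 1 and all of step 2 and all of step 3 and all of step 4 and all of step 5 and linear speed of each of base_box, deep_tray, shallow_tray, lid, battery, eraser below 0.02 m/s and angle between base_box's own z axis and vertical below 0.05 rad); the robot touches nothing.
It fails at once if the lip balm or the USB stick was shifted by more than 30 mm (distance of any of lip_balm, usb_stick from where it was at the start of the episode above 0.03 m).
It fails at once if the base box was dragged more than 50 mm or tipped (distance of base_box from where it was at the start of the episode above 0.05 m or angle between base_box's own z axis and vertical above 0.3 rad).
It also fails if it takes over 134 s, if anything falls off the work surface, if the arm or the gripper's body presses on something with over 40 N, if the wrist force passes 120 N, or if a joint passes its speed limit or range.

### The arm

A 6-joint arm with a two-finger parallel gripper is mounted at the origin on a cart in front of the work surface, level with it; the furniture and walls round the work are solid. World frame = base frame: x ahead of the robot, y to its left, z up, the work surface at z = 0. Lengths are in m, angles in degrees, forces in N, time in s.
With the tool pointing down it reaches from about 0.375 to 0.9 m from the base axis. Payload 3.1 kg.
Tool frame: the origin (TCP) lies on the centre line of the jaws, within the pads' length; the fingertips stand 22 mm ahead of it and the grasp point (between the pads) lies 3 mm ahead of it; z points along the fingers, y is the line along which they close (so a half turn about z gives the same grasp; the last joint's range is limited). The gripper opens to 87 mm and grips with 3 to 60 N. Pads are 19 mm wide; open, the fingers measure 117 mm over their backs; the gripper's body (75 mm by 190 mm) begins 51 mm behind the grasp point.
Start: joints at [64.028, 30.224, 82.088, -0, 67.689, -10.227], TCP at [0.17, 0.602, 0.245] pointing down, gripper open.
Joint ranges: [-176.69, 176.69], [-43.24, 126.21], [12.49, 139.97], [-82, 262], [0, 151.66], [-163.58, 163.58]. Speed limits (degrees/s): [159.86, 159.86, 180, 180, 180, 180].

### API

Orientations are given as a 3x3 rotation matrix whose columns are the frame's x, y, z axes.
In Python, from rig import * gives the robot as it stands.
- The arm moves only by the shell command python3 -m jog 'ROWS'. ROWS is text: rows parted by semicolons, each of 7 numbers parted by spaces: the shift along the tool's x, y, z in mm, then the turn, a rotation vector about the tool's x, y, z in rad, then the finger opening in mm, from 0 to 87. In form: tx ty tz ax ay az fingers; .... A call has 1 to 12 rows; each row shifts and turns the commanded pose from where the row before left it, along the tool's axes as they then stand; what a row does not reach is not made up. A row lasts 1/8 s, in which the tool goes at most 62.5 mm and 10.7 degrees, less where a joint would pass 70% of its speed; a pose out of reach is approached as far as the arm can. A call with a gripper value outside its range is refused whole. The fingers move at their own pace and stop on an object; the grip force is fixed at half the most. Time passes only in rows, so rows that do not move let the fingers close. It gives the time, the measured TCP pose, the force, the opening and the grip force at its end, in the units of the state.
- read_state(): the state, without advancing time (a new reading comes with each control period).
- capture(name): name is "scene" or "top"; returns a dict with "color" (400x640x3 uint8, red, green, blue), "camera_matrix" (3x3 intrinsics, pixels), "distortion" ([k1, k2, p1, p2, k3] as OpenCV has them; the pictures are not rectified), "R" (3x3) and "t" (3): a world point X has camera coordinates R X + t. Camera axes: x right, y down, z forward; pixel columns grow to the right and rows downward; lengths in m; the calibration is good to about 2 mm. A picture is of the moment at which its call begins. There is no depth.
- hand_in(): hands the job in; it is judged then, once.
Trained networks look in the newest picture that a camera, given by its name, has taken for a name from the list of things; names that differ only in an ending like _2 or _b are one class to them, and where a whole thing is asked for, a point or a joint stands for the part that bears it (a point fixed in the world has none). Each returns a list of dicts, best first, with "conf" (0 to 1); they miss things now and then, are a little off and sometimes report something else, mostly with a low value. They report only what shows in the picture. A call takes as long as a camera call. They do not tell look-alikes from the thing itself.
- find_in(camera, target): "at" ([x, y, z] in m, in world coordinates, good to about 4 mm: the middle of the surface that is visible of it).
- trace(camera, target): "pixels" (400x640 bool, what is visible of it).
- place_of(camera, target): "at" ([x, y, z] in m, in world coordinates, good to about 4 mm: a listed point, or the origin of a listed thing).
The state is a dict: "time_s": time; "joint_positions": joint angles; "qvel": joint speeds; "tau": joint torques, N m; "position": TCP position; "tcp_rot": TCP orientation; "force": force on the tool from outside, world axes, zero at the start; "moment": the same for the moment, N m; "opening": opening from 0.0 (shut) to 1.0 (fully open); "grasp_force": force on a finger pad.
Only numpy, scipy, OpenCV 4.12 (cv2) and the standard library are available. Lean on these libraries where they do the work, as an engineer would, in place of code of your own. Each camera call takes 0.05 s, during which the arm holds its last target. There are 200 camera calls.

## Working session

There is one attempt and no reset: what is moved stays moved. The work goes in short steps, Python scripts to look and compute and a shell command to move; the robot and the scene stay as the last step left them, time stands still between calls to the robot, and variables do not carry over. Pictures are saved under pics/ and viewed, at most 14 in all, crops included, and the job is handed in when it is done.

```bash
mkdir -p pics; ls
cat > h.py <<'E'
from rig import *
import numpy as np, cv2
def snap(cam,name):
    c=capture(cam); cv2.imwrite(f'pics/{name}.png',c['color'][:,:,::-1]); return c
def proj(c,X):
    X=np.atleast_2d(np.array(X,float)); p,_=cv2.projectPoints(X,cv2.Rodrigues(np.array(c['R']))[0],np.array(c['t'],float),np.array(c['camera_matrix']),np.array(c['distortion'],float)); return p[:,0]
def unproj(c,uv,z):
    uv=np.atleast_2d(np.array(uv,float)); n=cv2.undistortPoints(uv[:,None],np.array(c['camera_matrix']),np.array(c['distortion'],float))[:,0]
    R=np.array(c['R']);t=np.array(c['t']); C=-R.T@t; d=np.c_[n,np.ones(len(n))]@R
    return C+d*((z-C[2])/d[:,2])[:,None]
E
python3 - <<'E'
from h import *
np.set_printoptions(precision=3,suppress=True)
for cam in ['scene','top']:
    c=snap(cam,cam+'0'); R=np.array(c['R']); print(cam,-R.T@np.array(c['t']),R[2])
    for n in ['base_box','deep_tray','shallow_tray','lid','battery','eraser','lip_balm','usb_stick']:
        print(n,[(np.round(d['at'],3),round(d['conf'],2), proj(c,d['at'])[0].round()) for d in place_of(cam,n)])
s=read_state(); print(s['time_s'],s['tcp_rot'],s['force'])
E
```

```text
pics
scene [-0.354 -0.538  0.986] [ 0.648  0.391 -0.653]
base_box [(array([ 0.449, -0.003,  0.002]), 0.72, array([302., 233.]))]
deep_tray [(array([ 0.64 , -0.249,  0.   ]), 0.74, array([410., 222.])), (array([ 0.46 ,  0.225, -0.001]), 0.73, array([239., 204.]))]
shallow_tray [(array([ 0.649, -0.002, -0.002]), 0.75, array([336., 193.]))]
lid [(array([ 0.641, -0.25 ,  0.002]), 0.95, array([410., 222.]))]
battery [(array([ 0.452, -0.246, -0.001]), 0.53, array([381., 266.]))]
eraser [(array([0.665, 0.156, 0.002]), 0.64, array([295., 173.])), (array([ 0.629,  0.247, -0.002]), 0.53, array([266., 172.])), (array([0.579, 0.33 , 0.001]), 0.45, array([236., 171.]))]
lip_balm [(array([ 0.447, -0.301,  0.002]), 0.48, array([400., 275.]))]
usb_stick [(array([0.662, 0.281, 0.001]), 0.4, array([263., 162.]))]
top [0.506 0.031 0.881] [ 0.081 -0.032 -0.996]
base_box [(array([0.451, 0.001, 0.001]), 0.65, array([319., 255.]))]
deep_tray [(array([0.459, 0.221, 0.003]), 0.72, array([222., 253.]))]
shallow_tray [(array([0.65 , 0.001, 0.002]), 0.83, array([318., 168.]))]
lid [(array([ 0.643, -0.245, -0.003]), 0.78, array([422., 171.]))]
battery [(array([ 0.449, -0.248, -0.007]), 0.63, array([425., 253.]))]
eraser [(array([0.627, 0.246, 0.001]), 0.62, array([212., 180.])), (array([ 0.666,  0.156, -0.001]), 0.53, array([251., 163.])), (array([ 0.577,  0.332, -0.003]), 0.49, array([175., 202.]))]
lip_balm [(array([ 0.452, -0.302,  0.   ]), 0.64, array([449., 252.]))]
usb_stick [(array([0.661, 0.285, 0.001]), 0.71, array([195., 165.]))]
0.9 [[-0.962  0.271  0.   ]
 [ 0.271  0.962  0.   ]
 [-0.     0.    -1.   ]] [ 0.005  0.345 -0.089]
```

View pics/top0.png

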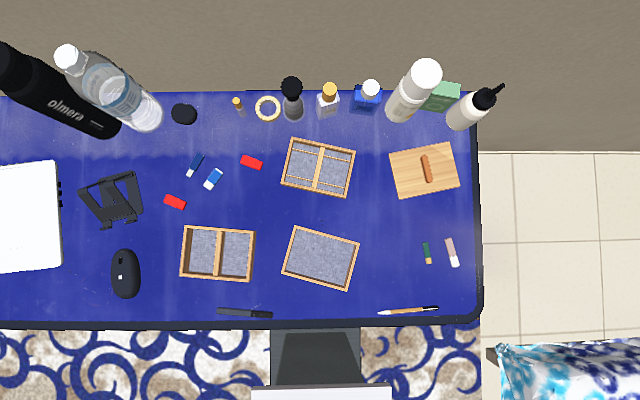

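View pics/scene0.png

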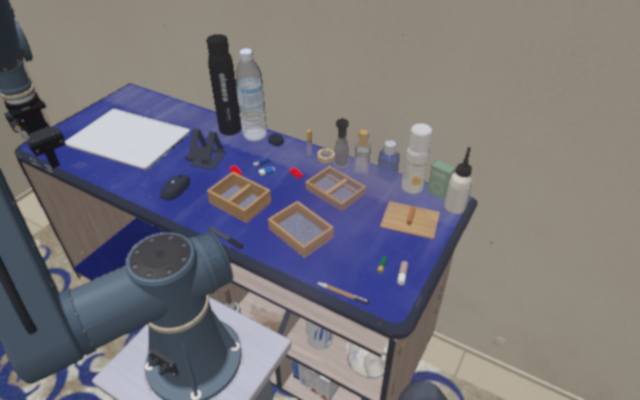

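Run:
```python
import cv2,numpy as np
i=cv2.imread('pics/top0.png')
a=cv2.resize(i[135:225,160:280],(720,540)[::1],interpolation=cv2.INTER_CUBIC)
b=cv2.resize(i[220:285,390:490],None,fx=4,fy=4,interpolation=cv2.INTER_CUBIC)
o=np.zeros((580,800,3),np.uint8)
a=cv2.resize(i[135:225,160:280],None,fx=3.3,fy=3.3,interpolation=cv2.INTER_CUBIC)
o[:a.shape[0],:a.shape[1]]=a;o[:b.shape[0],400:400+b.shape[1]]=b
cv2.imwrite('pics/crop0.png',o[:300])
```

```text
(no output)
```

View pics/crop0.png

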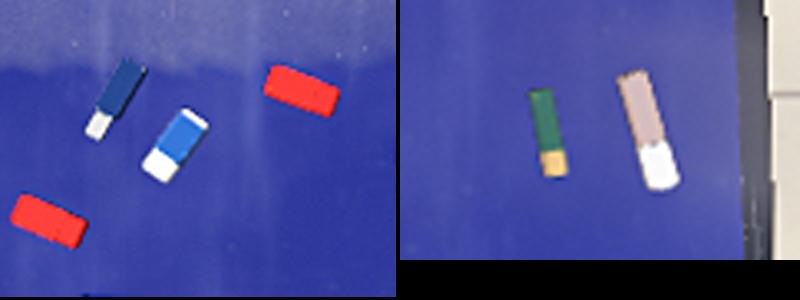

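Top view: the wanted white/blue eraser is at (212,180). Its look-alikes are the red blocks at (251,163) and (175,202), and the USB stick at (195,165). The green/gold battery is at (427,253), with the lip balm at (452,252) to be left alone. The base is at (320,258), the deep tray at (218,253), the shallow tray at (318,167) and the lid at (424,170). The crop confirms these choices. Next I fit poses by matching silhouettes in both views.

```bash
cat >> h.py <<'E'
from scipy.optimize import minimize
def model(W,L,z0,z1):
    return np.array([[sx*W/2,sy*L/2,z] for sx in(-1,1) for sy in(-1,1) for z in(z0,z1)])
DIM={'base_box':(.110,.150,0,.044),'deep_tray':(.110,.150,0,.057),'shallow_tray':(.110,.150,0,.037),'lid':(.110,.150,.007,.015),'battery':(.014,.050,0,.014),'eraser':(.022,.050,0,.012),'lip_balm':(.018,.068,0,.018),'usb_stick':(.06,.018,0,.008)}
def fit(name,x0,cams=('top','scene'),free_z=True,shots=None):
    """x,y,z,yaw by matching convex silhouettes (symmetric distance fields)"""
    M=model(*DIM[name]); obs=[]
    for cam in cams:
        c=shots[cam]; best=None
        for d in trace(cam,name):
            m=np.array(d['pixels'])
            if m.sum()<15: continue
            v,u=np.nonzero(m); e=np.linalg.norm([u.mean(),v.mean()]-proj(c,[[x0[0],x0[1],M[:,2].mean()]])[0])
            if best is None or e<best[0]: best=(e,m)
        if best is None or best[0]>15: print(name,cam,'no mask',best and best[0]); continue
        m=best[1]; n,l,s,_=cv2.connectedComponentsWithStats(m.astype(np.uint8)); m=l==1+s[1:,4].argmax()
        p=np.argwhere(m)[:,::-1].astype(np.float32)
        h=cv2.convexHull(p)[:,0]; big=np.zeros((1600,2560),np.uint8)
        obs.append((c,m))
    def cost(p):
        ca,sa=np.cos(p[3]),np.sin(p[3]); X=M@np.array([[ca,sa,0],[-sa,ca,0],[0,0,1]])+[p[0],p[1],p[2]]
        t=0
        for c,m in obs:
            q=proj(c,X); h=cv2.convexHull(q.astype(np.float32))
            (ys,xs)=np.nonzero(m); x0_,x1,y0_,y1=xs.min()-12,xs.max()+13,ys.min()-12,ys.max()+13
            S=8; im=np.zeros(((y1-y0_)*S,(x1-x0_)*S),np.uint8)
            cv2.fillConvexPoly(im,np.round((h[:,0]-[x0_,y0_]+.5)*S).astype(np.int32),255)
            a=cv2.resize(im,(x1-x0_,y1-y0_),interpolation=cv2.INTER_AREA)/255.
            t+=np.abs(a-m[y0_:y1,x0_:x1]).sum()/m.sum()
        return t/len(obs)+(0 if free_z else 1e3*p[2]**2*100)
    best=None
    for yaw in np.deg2rad(np.arange(-90,90,15)):
        s=np.array([x0[0],x0[1],0,yaw]); f=cost(s)
        if best is None or f<best[0]: best=(f,s)
    s=best[1]
    for k in range(3):
        d=np.array([.008,.008,.006,.15])/(1+k); sim=np.vstack([s]+[s+np.eye(4)[i]*d[i]*(-1)**k for i in range(4)])
        r=minimize(cost,s,method='Nelder-Mead',options=dict(initial_simplex=sim,maxiter=250,xatol=1e-4,fatol=1e-4)); s=r.x
    return s,r.fun
E
cat > m.py <<'E'
from h import *
import json
P0={'base_box':(.45,0),'deep_tray':(.459,.223),'shallow_tray':(.65,0),'lid':(.642,-.247),'battery':(.45,-.247),'eraser':(.628,.246),'lip_balm':(.45,-.301),'usb_stick':(.661,.283)}
sh={c:capture(c) for c in('top','scene')}
for n,x in P0.items():
    for cams in (('top','scene'),('top',)):
        s,f=fit(n,x,cams,len(cams)>1,sh); print(n,len(cams),np.round(s[:3]*1000,1),'yaw',round(np.degrees(s[3]),1),round(f,3))
E
python3 m.py
```

```text
base_box 2 [ 4.475e+02  2.000e-01 -8.000e-01] yaw -16.1 0.04
base_box 1 [447.3   0.6   0. ] yaw -16.0 0.024
deep_tray 2 [461.9 224.3  -1.3] yaw -6.3 0.063
deep_tray 1 [461.5 224.6   0. ] yaw -6.4 0.037
shallow_tray 2 [6.488e+02 1.600e+00 1.000e-01] yaw -13.4 0.049
shallow_tray 1 [648.8   1.   -0. ] yaw -13.6 0.03
lid 2 [ 643.7 -247.1   -1.7] yaw 11.9 0.048
lid 1 [ 642.3 -246.7    0. ] yaw 10.4 0.06
battery 2 [ 452.3 -246.9   -2.6] yaw -73.3 0.58
battery 1 [ 452.3 -245.5   -0. ] yaw -76.5 0.565
eraser scene no mask 30.34031804965677
eraser 2 [628.  240.8  -1.1] yaw 52.9 0.225
eraser 1 [628.3 241.3  -0. ] yaw 51.3 0.229
lip_balm 2 [ 452.  -304.1   -0.5] yaw -73.9 0.189
lip_balm 1 [ 451.7 -303.8   -0. ] yaw -72.0 0.16
usb_stick 2 [664.3 285.7  -3.2] yaw -29.9 0.33
usb_stick 1 [662.3 285.5   0. ] yaw -30.8 0.315
```

```bash
cat > seg.py <<'E'
from h import *
def blob(cam,c,roi,tag):
    x0,x1,y0,y1=roi; im=c['color'][y0:y1,x0:x1].astype(int)
    m=((im[...,2]-im[...,0:2].max(-1)<60)).astype(np.uint8) # not desk blue
    if tag: m=(im[...,0]+im[...,1]>(im[...,2]+ (0 if tag=='b' else 20))).astype(np.uint8) if tag=='b' else ((im[...,1]>70)).astype(np.uint8)
    n,l,s,ce=cv2.connectedComponentsWithStats(m); i=1+s[1:,4].argmax()
    p=np.argwhere(l==i)[:,::-1]+[x0,y0]; return p
sh={c:capture(c) for c in('top','scene')}
for nm,rois,tag,h in (('battery',{'top':(418,437,238,267),'scene':(372,392,252,276)},'b',.007),('eraser',{'top':(201,226,165,193),'scene':(257,277,163,179)},'e',.006)):
    for cam in rois:
        p=blob(cam,sh[cam],rois[cam],tag); w=unproj(sh[cam],p,h)[:,:2]
        r=cv2.minAreaRect((w*1000).astype(np.float32)); print(nm,cam,len(p),p.min(0),p.max(0),w.mean(0).round(4)*1000,[np.round(q,1) for q in r])
        ev,V=np.linalg.eigh(np.cov(w.T)); print('  long axis deg',np.degrees(np.arctan2(V[1,1],V[0,1]))%180, np.sqrt(12*ev)*1000)
E
python3 seg.py
```

```text
battery top 153 [422 241] [432 264] [ 451.2 -246.5] [array([ 451.3, -246.2]), array([51.5, 16.1]), np.float64(9.7)]
  long axis deg 9.106907457844756 [15.99126229 51.66609605]
battery scene 129 [376 256] [386 274] [ 448.8 -247.3] [array([ 450.1, -246.8]), array([64.7, 20.3]), np.float64(10.7)]
  long axis deg 11.260687278917885 [18.31280057 61.63235334]
eraser top 402 [203 165] [225 192] [630.3 236. ] [array([628.5, 239.2]), array([50.9, 62.5]), np.float64(89.2)]
  long axis deg 159.6960527073191 [47.45198137 59.35872106]
eraser scene 277 [257 163] [276 178] [625.7 238.7] [array([626.9, 242.1]), array([82.9, 62.5]), np.float64(34.2)]
  long axis deg 38.96974980999104 [66.12940917 76.26021609]
```

Run:
```python
from h import *
sh={c:capture(c) for c in('top','scene')}
for cam,(x0,x1,y0,y1) in {'top':(201,226,165,193),'scene':(257,277,163,179)}.items():
    im=sh[cam]['color'][y0:y1,x0:x1].astype(int); g=im[...,1]; t,_=cv2.threshold(g.astype(np.uint8),0,255,cv2.THRESH_OTSU); t=(np.median(g)+120)/2
    n,l,s,ce=cv2.connectedComponentsWithStats((g>t).astype(np.uint8)); i=1+s[1:,4].argmax(); p=np.argwhere(l==i)[:,::-1]+[x0,y0]
    w=unproj(sh[cam],p,.009 if cam=='top' else .006)[:,:2]; r=cv2.minAreaRect((w*1000).astype(np.float32)); print(cam,t,np.median(g),len(p),p.min(0),p.max(0),w.mean(0).round(4)*1000,[np.round(q,1) for q in r])
    ev,V=np.linalg.eigh(np.cov(w.T)); print('  long axis deg',np.degrees(np.arctan2(V[1,1],V[0,1]))%180, np.sqrt(12*ev)*1000)
s=read_state();print(s['position'],s['time_s'])
```

```text
top 96.5 73.0 223 [203 168] [222 190] [627.9 242.9] [array([627.8, 242.6]), array([23.4, 52.1]), np.float64(53.9)]
  long axis deg 144.79541707317716 [22.63013602 52.70910574]
scene 98.5 77.0 95 [258 166] [275 175] [627.2 245.6] [array([630.2, 245.8]), array([36.7, 56. ]), np.float64(67.7)]
  long axis deg 150.53863246724856 [31.13240898 57.66803215]
[0.16955947 0.60155948 0.24456546] 2.4
```

```bash
cat >> h.py <<'E'
def plan(*W):
    s=read_state(); p=np.array(s['position'])*1000; R=np.array(s['tcp_rot']); print('t',round(s['time_s'],2),'now',p.round(1),'phi',round(np.degrees(np.arctan2(R[1,1],R[0,1])),2),'tilt',np.round(R[:2,2],4),'open',round(s['opening']*87,1),'gf',round(s['grasp_force'],1),'F',np.round(s['force'],1))
    for x,y,z,ph in W:
        cur=np.degrees(np.arctan2(R[1,1],R[0,1])); a=(cur-ph+180)%360-180
        R=R@cv2.Rodrigues(np.array([0,0,np.radians(a)]))[0]
        y_=np.radians(ph); Rd=np.array([[np.sin(y_),np.cos(y_),0],[-np.cos(y_),np.sin(y_),0],[0,0,-1]])
        if abs((R.T@Rd)[0,0]-1)>.1: Rd[:,0]*=1
        d=Rd.T@(np.array([x,y,z])-p); n=int(np.ceil(np.linalg.norm(d)/55)); m=int(np.ceil(abs(a)/10))
        print(' turn',round(np.radians(a),3),f'= {m} x {np.radians(a)/max(m,1):.3f}','| shift',d.round(1),f'= {n} x',(d/max(n,1)).round(1)); p=np.array([x,y,z])
E
python3 - <<'E'
from h import *
plan((450,200,200,74.3),(450.5,-246.5,90,100),(450.5,-246.5,25,100))
R=np.array(read_state()['tcp_rot']);print(R)
E
```

```text
t 2.4 now [169.6 601.6 244.6] phi 74.26 tilt [0.     0.0001] open 87.3 gf 0.0 F [-0.1  0.9  0. ]
 turn -0.001 = 1 x -0.001 | shift [ 378.6 -310.7   44.6] = 9 x [ 42.1 -34.5   5. ]
 turn -0.449 = 3 x -0.150 | shift [ -77.  -439.8  110. ] = 9 x [ -8.6 -48.9  12.2]
 turn 0.0 = 1 x 0.000 | shift [ 0.  0. 65.] = 2 x [ 0.   0.  32.5]
[[-9.62491854e-01  2.71310579e-01  3.71426602e-05]
 [ 2.71310581e-01  9.62491852e-01  5.19831574e-05]
 [-2.16459273e-05  6.01105623e-05 -9.99999998e-01]]
```

```bash
sed -i 's/\[np.sin(y_),np.cos(y_),0\],\[-np.cos(y_),np.sin(y_),0\]/[-np.sin(y_),np.cos(y_),0],[np.cos(y_),np.sin(y_),0]/; /abs((R.T@Rd)/d' h.py
python3 - <<'E'
from h import *
plan((450,200,200,74.3),(450.5,-246.5,90,100),(450.5,-246.5,25,100))
E
```

```text
t 2.4 now [169.6 601.6 244.6] phi 74.26 tilt [0.     0.0001] open 87.3 gf 0.0 F [-0.1  0.9  0. ]
 turn -0.001 = 1 x -0.001 | shift [-378.6 -310.7   44.6] = 9 x [-42.1 -34.5   5. ]
 turn -0.449 = 3 x -0.150 | shift [  77.  -439.8  110. ] = 9 x [  8.6 -48.9  12.2]
 turn 0.0 = 1 x 0.000 | shift [ 0.  0. 65.] = 2 x [ 0.   0.  32.5]
```

```bash
python3 -m jog '-42 -34 5 0 0 0 36;-42 -34 5 0 0 0 36;-42 -35 5 0 0 0 36;-42 -35 5 0 0 0 36;-42 -35 5 0 0 0 36;-42 -35 5 0 0 0 36;-42 -35 5 0 0 0 36;-42 -34 5 0 0 0 36;-42 -34 5 0 0 0 36'
```

```text
time_s: 3.52
position: [0.4502, 0.1982, 0.1997]
tcp_rot: [[-0.962, 0.271, 0.001], [0.271, 0.962, 0.0], [-0.001, 0.001, -1.0]]
force: [0.7, -0.0, -0.1]
opening: 0.414
grasp_force: 0.0
```

```bash
python3 -m jog '0 0 0 0 0 -0.15 36;0 0 0 0 0 -0.15 36;0 0 0 0 0 -0.149 36;9 -49 12 0 0 0 36;9 -49 12 0 0 0 36;8 -49 12 0 0 0 36;8 -49 12 0 0 0 36;8 -49 12 0 0 0 36;8 -49 12 0 0 0 36;9 -48 12 0 0 0 36;9 -48 12 0 0 0 36;9 -48 12 0 0 0 36'
python3 - <<'E'
from h import *
plan((450.5,-246.5,45,100),(450.5,-246.5,25,100))
E
```

```text
time_s: 5.03
position: [0.4492, -0.2471, 0.0913]
tcp_rot: [[-0.985, -0.173, 0.001], [-0.173, 0.985, -0.001], [-0.001, -0.001, -1.0]]
force: [0.3, -0.3, 0.0]
opening: 0.41
grasp_force: 0.0
t 5.03 now [ 449.2 -247.1   91.3] phi 99.96 tilt [ 0.0007 -0.0005] open 35.6 gf 0.0 F [ 0.3 -0.3  0. ]
 turn -0.001 = 1 x -0.001 | shift [-1.4  0.4 46.3] = 1 x [-1.4  0.4 46.3]
 turn 0.0 = 1 x 0.000 | shift [ 0.  0. 20.] = 1 x [ 0.  0. 20.]
```

```bash
python3 -m jog '-1 0 35 0 0 0 36;0 0 25 0 0 0 36;0 0 6 0 0 0 36;0 0 0 0 0 0 36;0 0 0 0 0 0 0;0 0 0 0 0 0 0;0 0 0 0 0 0 0;0 0 0 0 0 0 0;0 0 0 0 0 0 0;0 0 -30 0 0 0 0;0 0 -45 0 0 0 0;0 0 -30 0 0 0 0'
python3 - <<'E'
from h import *
plan((447.5,0,110,74),(447.5,0,34,74))
E
```

```text
time_s: 6.52
position: [0.4502, -0.245, 0.132]
tcp_rot: [[-0.985, -0.173, 0.001], [-0.173, 0.985, -0.001], [-0.001, -0.001, -1.0]]
force: [0.4, -0.9, -0.6]
opening: 0.156
grasp_force: 30.0
t 6.53 now [ 450.2 -245.   132. ] phi 99.99 tilt [ 0.0007 -0.0007] open 13.5 gf 30.0 F [ 0.4 -0.9 -0.6]
 turn 0.454 = 3 x 0.151 | shift [ 70.1 234.8  22. ] = 5 x [14.  47.   4.4]
 turn 0.0 = 1 x 0.000 | shift [ 0.  0. 76.] = 2 x [ 0.  0. 38.]
```

```bash
python3 -m jog '0 0 0 0 0 0.152 0;0 0 0 0 0 0.151 0;0 0 0 0 0 0.151 0;14 47 4 0 0 0 0;14 47 4 0 0 0 0;14 47 4 0 0 0 0;14 47 5 0 0 0 0;14 47 5 0 0 0 0;0 0 0 0 0 0 0;0 0 40 0 0 0 0;0 0 28 0 0 0 0;0 0 0 0 0 0 0'
python3 - <<'E'
from h import *
plan((447.5,0,34,74))
E
```

```text
time_s: 8.02
position: [0.4468, -0.0004, 0.0392]
tcp_rot: [[-0.961, 0.277, -0.004], [0.277, 0.961, 0.001], [0.004, -0.0, -1.0]]
force: [0.3, 0.1, -0.1]
opening: 0.155
grasp_force: 30.0
t 8.03 now [ 4.468e+02 -4.000e-01  3.920e+01] phi 73.91 tilt [-0.0036  0.0008] open 13.5 gf 30.0 F [ 0.3  0.1 -0.1]
 turn -0.002 = 1 x -0.002 | shift [-0.5  0.6  5.2] = 1 x [-0.5  0.6  5.2]
```

Still held. Lower, release, lift, then head to the deep tray.

```bash
python3 -m jog '0 0 4 0 0 0 0;0 0 0.5 0 0 0 0;0 0 0 0 0 0 18;0 0 0 0 0 0 24;0 0 0 0 0 0 28;0 0 0 0 0 0 28;0 0 -40 0 0 0 28;0 0 -50 0 0 0 28;0 0 -20 0 0 0 28;0 0 0 0 0 0 40'
python3 - <<'E'
from h import *
plan((461.8,224.5,120,83.6),(461.8,224.5,38,83.6))
c=snap('top','t1')
for n in ('battery','deep_tray'): print(n,[(np.round(d['at'],3),round(d['conf'],2)) for d in place_of('top',n)])
E
```

```text
time_s: 9.28
position: [0.4486, 0.0001, 0.1474]
tcp_rot: [[-0.961, 0.276, 0.004], [0.276, 0.961, -0.001], [-0.004, 0.0, -1.0]]
force: [0.4, 0.3, 1.1]
opening: 0.374
grasp_force: 0.0
t 9.28 now [4.486e+02 1.000e-01 1.474e+02] phi 73.98 tilt [ 0.004 -0.001] open 32.5 gf 0.0 F [0.4 0.3 1.1]
 turn -0.168 = 1 x -0.168 | shift [ 11.9 224.4  27.4] = 5 x [ 2.4 44.9  5.5]
 turn -0.0 = 1 x -0.000 | shift [ 0.  0. 82.] = 2 x [ 0.  0. 41.]
battery []
deep_tray [(array([0.462, 0.221, 0.001]), 0.97), (array([0.626, 0.242, 0.   ]), 0.59), (array([ 0.65 ,  0.002, -0.001]), 0.5)]
```

```bash
python3 -m jog '0 0 0 0 0 -0.168 40;3 45 6 0 0 0 40;3 45 6 0 0 0 40;2 45 6 0 0 0 40;2 45 5 0 0 0 40;2 45 5 0 0 0 40;0 0 0 0 0 0 40;0 0 0 0 0 0 40'
python3 - <<'E'
from h import *
plan((461.8,224.5,38,83.6))
c=snap('top','t2')
for n in ('battery',): print(n,[(np.round(d['at'],3),round(d['conf'],2)) for d in place_of('top',n)])
i=c['color'][210:310,265:375,::-1]; cv2.imwrite('pics/t2c.png',cv2.resize(i,None,fx=4,fy=4))
E
```

```text
time_s: 10.42
position: [0.4598, 0.2248, 0.1167]
tcp_rot: [[-0.994, 0.111, -0.003], [0.111, 0.994, -0.001], [0.003, -0.001, -1.0]]
force: [0.4, -0.4, 1.6]
opening: 0.463
grasp_force: 0.0
t 10.43 now [459.8 224.8 116.7] phi 83.64 tilt [-0.0031 -0.0011] open 40.3 gf 0.0 F [ 0.4 -0.4  1.6]
 turn 0.001 = 1 x 0.001 | shift [-2.  -0.1 78.7] = 2 x [-1.  -0.  39.4]
battery [(array([0.446, 0.   , 0.007]), 0.52)]
```

View pics/t2c.png

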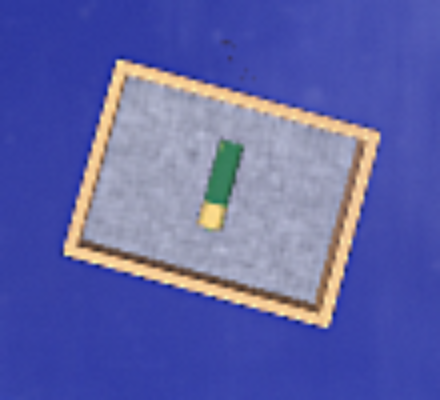

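The battery lies in the middle of the base, at crop (222,185), which is about pixel (320,256). Now the deep tray's divider.

```bash
python3 -m jog '-2 0 40 0 0 0 40;0 0 32 0 0 0 40;0 0 7 0 0 0 40;0 0 0 0 0 0 40;0 0 0 0 0 0 0;0 0 0 0 0 0 0;0 0 0 0 0 0 0;0 0 0 0 0 0 0;0 0 0 0 0 0 0'
python3 - <<'E'
from h import *
plan((461.8,224.5,140,83.6))
E
```

```text
time_s: 11.65
position: [0.4629, 0.2249, 0.0396]
tcp_rot: [[-0.994, 0.111, 0.0], [0.111, 0.994, -0.0], [-0.0, -0.0, -1.0]]
force: [-0.4, -1.6, 5.9]
opening: 0.137
grasp_force: 30.0
t 11.65 now [462.9 224.9  39.6] phi 83.64 tilt [ 0.0005 -0.0003] open 11.9 gf 30.0 F [-0.4 -1.6  5.9]
 turn 0.001 = 1 x 0.001 | shift [   1.1   -0.5 -100.4] = 2 x [  0.5  -0.3 -50.2]
```

```bash
python3 -m jog '0 0 -15 0 0 0 0;0 0 -40 0 0 0 0;0 0 -45 0 0 0 0;0 0 0 0 0 0.168 0;0 0 0 0 0 0 0'
python3 - <<'E'
from h import *
plan((448.5,0,130,74))
E
```

```text
time_s: 12.28
position: [0.4627, 0.2252, 0.14]
tcp_rot: [[-0.962, 0.274, 0.001], [0.274, 0.962, 0.0], [-0.001, 0.001, -1.0]]
force: [-0.0, -0.0, -1.5]
opening: 0.135
grasp_force: 30.0
t 12.28 now [462.7 225.2 140. ] phi 74.08 tilt [0.0009 0.0004] open 11.8 gf 30.0 F [-0.  -0.  -1.5]
 turn 0.001 = 1 x 0.001 | shift [ -48.4 -220.4   10. ] = 5 x [ -9.7 -44.1   2. ]
```

```bash
python3 -m jog '-8 -35 0 0 0 0 0;-11 -50 0 0 0 0 0;-11 -50 0 0 0 0 0;-11 -50 5 0 0 0 0;-7 -35 5 0 0 0 0;0 0 0 0 0 0 0;0 0 30 0 0 0 0;0 0 7 0 0 0 0;0 0 0 0 0 0 0'
python3 - <<'E'
from h import *
plan((448.5,0,76.5,74))
E
```

```text
time_s: 13.4
position: [0.4477, 0.0011, 0.0917]
tcp_rot: [[-0.962, 0.274, -0.002], [0.274, 0.962, 0.001], [0.002, 0.0, -1.0]]
force: [-0.0, 0.1, -1.8]
opening: 0.131
grasp_force: 30.0
t 13.4 now [447.7   1.1  91.7] phi 74.08 tilt [-0.002   0.0006] open 11.4 gf 30.0 F [-0.   0.1 -1.8]
 turn 0.001 = 1 x 0.001 | shift [-1.1 -0.9 15.2] = 1 x [-1.1 -0.9 15.2]
```

```bash
python3 -m jog '-1 -1 5 0 0 0 0;0 0 4 0 0 0 0;0 0 3 0 0 0 0;0 0 2 0 0 0 0;0 0 0 0 0 0 0;0 0 0 0 0 0 0'
python3 - <<'E'
from h import *
plan((448.5,0,76.5,74))
E
```

```text
time_s: 14.15
position: [0.4489, -0.001, 0.0781]
tcp_rot: [[-0.961, 0.276, 0.0], [0.276, 0.961, -0.0], [-0.0, 0.0, -1.0]]
force: [-0.4, -0.1, -1.4]
opening: 0.134
grasp_force: 30.0
t 14.15 now [448.9  -1.   78.1] phi 73.96 tilt [ 0.0001 -0.    ] open 11.7 gf 30.0 F [-0.4 -0.1 -1.4]
 turn -0.001 = 1 x -0.001 | shift [0.7 0.8 1.6] = 1 x [0.7 0.8 1.6]
```

No contact force, so the foot went in cleanly. Lower the last 2 mm and release.

```bash
python3 -m jog '0 1 1.5 0 0 0 0;0 0 0.5 0 0 0 0;0 0 0 0 0 0 0;0 0 0 0 0 0 28;0 0 0 0 0 0 36;0 0 0 0 0 0 36;0 0 0 0 0 0 36'
python3 - <<'E'
from h import *
plan((448,0,170,74),(628,243,120,54))
E
```

```text
time_s: 15.02
position: [0.4491, 0.0, 0.076]
tcp_rot: [[-0.961, 0.276, -0.0], [0.276, 0.961, 0.0], [0.0, -0.0, -1.0]]
force: [-0.1, 0.6, -0.0]
opening: 0.405
grasp_force: 0.0
t 15.03 now [449.1   0.   76. ] phi 73.97 tilt [-0.0001  0.    ] open 35.2 gf 0.0 F [-0.1  0.6 -0. ]
 turn -0.001 = 1 x -0.001 | shift [  1.1  -0.3 -94. ] = 2 x [  0.5  -0.2 -47. ]
 turn 0.349 = 2 x 0.175 | shift [ -2.8 302.4  50. ] = 6 x [-0.5 50.4  8.3]
```

```bash
python3 -m jog '0 0 -20 0 0 0 36;0 0 -35 0 0 0 36;0 0 -39 0 0 0 44;0 0 0 0 0 0.175 44;0 0 0 0 0 0.174 44;-1 40 8 0 0 0 44;0 55 8 0 0 0 44;0 55 8 0 0 0 44;0 55 8 0 0 0 44;0 55 8 0 0 0 44;-1 42 9 0 0 0 44;0 0 0 0 0 0 44'
python3 - <<'E'
from h import *
plan((628,243,25,54))
sh={c:capture(c) for c in('top','scene')}
DIM['st']=None
for n,x in (('deep_tray',(.448,0)),):
    s,f=fit(n,x,('top','scene'),True,sh); print(n,np.round(s[:3]*1000,1),'yaw',round(np.degrees(s[3]),1),round(f,3))
    s,f=fit(n,x,('top',),True,sh); print(n,np.round(s[:3]*1000,1),'yaw',round(np.degrees(s[3]),1),round(f,3))
cv2.imwrite('pics/t3.png',np.vstack([cv2.resize(sh['top']['color'][140:310,200:400,::-1],(520,442)),]))
E
```

```text
time_s: 16.52
position: [0.6293, 0.2456, 0.1197]
tcp_rot: [[-0.811, 0.586, 0.0], [0.586, 0.811, 0.0], [-0.0, 0.001, -1.0]]
force: [-0.7, 0.2, 0.7]
opening: 0.505
grasp_force: 0.0
t 16.52 now [629.3 245.6 119.7] phi 54.15 tilt [0.0004 0.0004] open 44.0 gf 0.0 F [-0.7  0.2  0.7]
 turn 0.003 = 1 x 0.003 | shift [-0.5 -2.8 94.7] = 2 x [-0.2 -1.4 47.4]
deep_tray [448.5   1.5  36.1] yaw -16.2 0.051
deep_tray [447.7   1.5  31.8] yaw -16.3 0.023
```

View pics/t3.png

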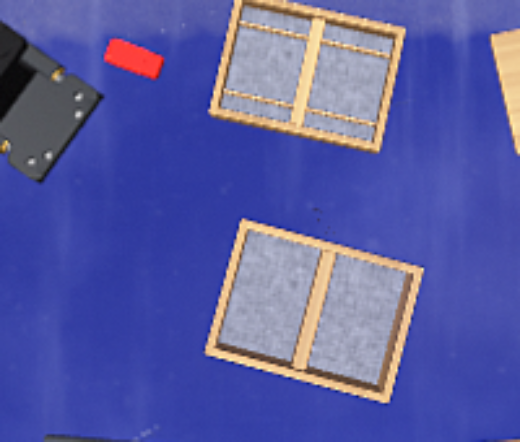

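The picture shows the deep tray seated flush on the base, at crop (313,310). The fit gives z ≈ 36 mm, yaw -16 and centre within 1.5 mm. Now the eraser.

```bash
python3 -m jog '0 -3 40 0 0 0 36;0 0 30 0 0 0 36;0 0 20 0 0 0 36;0 0 4 0 0 0 36;0 0 0 0 0 0 36;0 0 0 0 0 0 0;0 0 0 0 0 0 0;0 0 0 0 0 0 0;0 0 0 0 0 0 0;0 0 0 0 0 0 0'
python3 - <<'E'
from h import *
a=np.radians(-16.1); c=np.array([448,.8])+37*np.array([-np.sin(a),np.cos(a)]); print(c)
plan((628,243,170,54),(c[0],c[1],150,74),(c[0],c[1],74,74))
E
```

```text
time_s: 18.02
position: [0.6273, 0.2409, 0.028]
tcp_rot: [[-0.809, 0.588, 0.002], [0.588, 0.809, 0.0], [-0.001, 0.001, -1.0]]
force: [-1.0, 0.8, 5.7]
opening: 0.236
grasp_force: 30.0
[458.26064217  36.3488287 ]
t 18.02 now [627.3 240.9  28. ] phi 53.97 tilt [0.0016 0.0004] open 20.5 gf 30.0 F [-1.   0.8  5.7]
 turn -0.0 = 1 x -0.000 | shift [   0.7    2.1 -142. ] = 3 x [  0.2   0.7 -47.3]
 turn -0.349 = 2 x -0.175 | shift [ 106.2 -245.4   20. ] = 5 x [ 21.2 -49.1   4. ]
 turn -0.0 = 1 x -0.000 | shift [ 0.  0. 76.] = 2 x [ 0.  0. 38.]
```

```bash
python3 -m jog '0 0 -20 0 0 0 0;0 0 -60 0 0 0 0;0 0 -62 0 0 0 0;0 0 0 0 0 -0.175 0;0 0 0 0 0 -0.174 0;21 -49 4 0 0 0 0;21 -49 4 0 0 0 0;21 -49 4 0 0 0 0;21 -49 4 0 0 0 0;22 -49 4 0 0 0 0;0 0 0 0 0 0 0'
python3 - <<'E'
from h import *
plan((458.3,36.3,77,74))
E
```

```text
time_s: 19.4
position: [0.4538, 0.0329, 0.1493]
tcp_rot: [[-0.96, 0.28, -0.004], [0.28, 0.96, 0.0], [0.004, -0.001, -1.0]]
force: [-0.2, 0.4, 0.0]
opening: 0.233
grasp_force: 30.0
t 19.4 now [453.8  32.9 149.3] phi 73.73 tilt [-0.004   0.0004] open 20.3 gf 30.0 F [-0.2  0.4  0. ]
 turn -0.005 = 1 x -0.005 | shift [-3.4  4.5 72.3] = 2 x [-1.7  2.3 36.2]
```

```bash
python3 -m jog '-3 4 20 0 0 0 0;0 0 20 0 0 0 0;0 0 20 0 0 0 0;0 0 10 0 0 0 0;0 0 0 0 0 0 0;0 0 0 0 0 0 0'
python3 - <<'E'
from h import *
plan((458.3,36.3,77,74))
E
```

```text
time_s: 20.15
position: [0.4618, 0.0376, 0.0796]
tcp_rot: [[-0.961, 0.276, 0.001], [0.276, 0.961, -0.0], [-0.001, 0.0, -1.0]]
force: [-0.2, 0.4, 0.1]
opening: 0.238
grasp_force: 30.0
t 20.15 now [461.8  37.6  79.6] phi 73.99 tilt [ 0.0014 -0.0002] open 20.7 gf 30.0 F [-0.2  0.4  0.1]
 turn -0.0 = 1 x -0.000 | shift [ 3.  -2.2  2.6] = 1 x [ 3.  -2.2  2.6]
```

```bash
python3 -m jog '2 -2 3 0 0 0 0;0 0 0 0 0 0 0;0 0 0 0 0 0 24;0 0 0 0 0 0 26;0 0 0 0 0 0 26;0 0 -30 0 0 0 26;0 0 -45 0 0 0 26;0 0 -20 0 0 0 26;0 0 0 0 0 0 34'
python3 - <<'E'
from h import *
plan((648.8,1.3,130,76.5),(648.8,1.3,36,76.5))
E
```

```text
time_s: 21.28
position: [0.4596, 0.036, 0.1724]
tcp_rot: [[-0.961, 0.276, 0.004], [0.276, 0.961, -0.001], [-0.004, 0.0, -1.0]]
force: [-0.1, -0.8, 0.2]
opening: 0.347
grasp_force: 0.0
t 21.27 now [459.6  36.  172.4] phi 73.97 tilt [ 0.004  -0.0007] open 30.2 gf 0.0 F [-0.1 -0.8  0.2]
 turn -0.044 = 1 x -0.044 | shift [-192.    10.4   42.4] = 4 x [-48.    2.6  10.6]
 turn -0.0 = 1 x -0.000 | shift [ 0.  0. 94.] = 2 x [ 0.  0. 47.]
```

```bash
python3 -m jog '0 0 0 0 0 -0.044 40;-48 3 10 0 0 0 40;-48 3 10 0 0 0 40;-48 2 10 0 0 0 40;-48 2 10 0 0 0 40;0 0 0 0 0 0 40;0 0 0 0 0 0 40'
python3 - <<'E'
from h import *
plan((648.8,1.3,36,76.5))
c=capture('top')
for n in ('eraser','battery'): print(n,[(np.round(d['at'],3),round(d['conf'],2)) for d in place_of('top',n)])
i=c['color'][160:310,230:390,::-1]; cv2.imwrite('pics/t4.png',cv2.resize(i,None,fx=3,fy=3))
E
```

```text
time_s: 22.15
position: [0.6458, 0.0013, 0.129]
tcp_rot: [[-0.972, 0.234, -0.005], [0.234, 0.972, 0.001], [0.005, -0.0, -1.0]]
force: [-0.2, 0.2, 0.3]
opening: 0.459
grasp_force: 0.0
t 22.15 now [645.8   1.3 129. ] phi 76.48 tilt [-0.0047  0.0008] open 39.9 gf 0.0 F [-0.2  0.2  0.3]
 turn -0.0 = 1 x -0.000 | shift [-2.9  0.7 93. ] = 2 x [-1.5  0.4 46.5]
eraser [(array([ 0.665,  0.158, -0.004]), 0.61), (array([ 0.575,  0.332, -0.002]), 0.57)]
battery [(array([ 0.64 , -0.249, -0.003]), 0.52)]
```

View pics/t4.png

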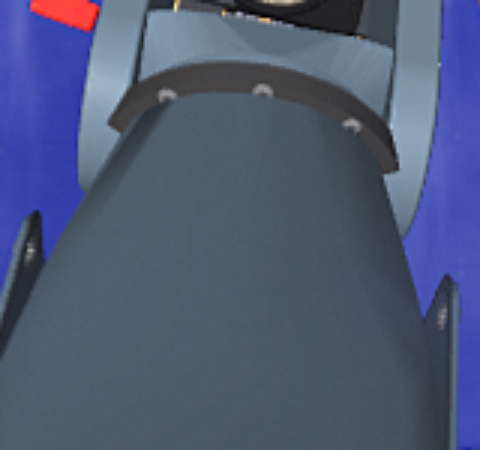

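The arm hides the stack in the top view, so I check with the scene camera.

Run:
```python
from h import *
c=capture('scene')
for n in ('eraser','deep_tray'): print(n,[(np.round(d['at'],3),round(d['conf'],2)) for d in place_of('scene',n)])
i=c['color'][140:280,200:360,::-1]; cv2.imwrite('pics/t5.png',cv2.resize(i,None,fx=3,fy=3))
```

```text
eraser [(array([0.459, 0.04 , 0.048]), 0.59), (array([0.581, 0.329, 0.003]), 0.58), (array([0.666, 0.154, 0.001]), 0.53)]
deep_tray [(array([0.447, 0.003, 0.036]), 0.96), (array([ 0.643, -0.249, -0.001]), 0.68)]
```

View pics/t5.png

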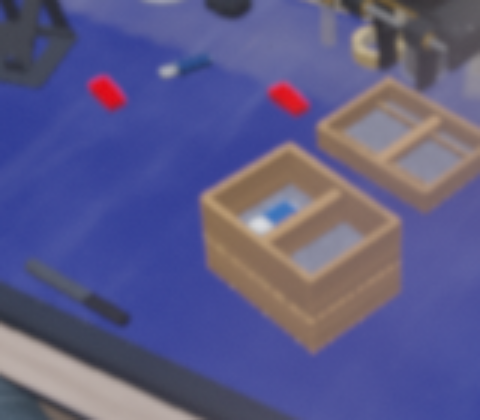

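The eraser lies flat in the left compartment, at crop (275,215). The deep tray is flush and the USB stick, at crop (185,65), hasn't moved. Now the shallow tray.

```bash
python3 -m jog '-2 0 40 0 0 0 40;0 0 40 0 0 0 40;0 0 10 0 0 0 40;0 0 2 0 0 0 40;0 0 0 0 0 0 40;0 0 0 0 0 0 0;0 0 0 0 0 0 0;0 0 0 0 0 0 0;0 0 0 0 0 0 0;0 0 0 0 0 0 0'
python3 - <<'E'
from h import *
plan((648.8,1.3,36,76.5))
E
```

```text
time_s: 23.7
position: [0.6497, 0.0005, 0.0393]
tcp_rot: [[-0.972, 0.233, 0.0], [0.233, 0.972, -0.0], [-0.0, 0.0, -1.0]]
force: [-1.1, 0.4, 2.0]
opening: 0.135
grasp_force: 30.0
t 23.7 now [6.497e+02 5.000e-01 3.930e+01] phi 76.5 tilt [ 0.0002 -0.    ] open 11.7 gf 30.0 F [-1.1  0.4  2. ]
 turn -0.0 = 1 x -0.000 | shift [1.  0.5 3.3] = 1 x [1.  0.5 3.3]
```

```bash
python3 -m jog '0 0 -20 0 0 0 0;0 0 -50 0 0 0 0;0 0 -60 0 0 0 0;0 0 -25 0 0 0.044 0;0 0 0 0 0 0 0'
python3 - <<'E'
from h import *
plan((449,.5,155,74))
E
```

```text
time_s: 24.32
position: [0.6511, 0.0003, 0.1976]
tcp_rot: [[-0.961, 0.276, 0.007], [0.276, 0.961, -0.001], [-0.007, 0.001, -1.0]]
force: [0.2, 0.4, -1.3]
opening: 0.137
grasp_force: 30.0
t 24.32 now [6.511e+02 3.000e-01 1.976e+02] phi 74.0 tilt [ 0.0066 -0.0011] open 11.9 gf 30.0 F [ 0.2  0.4 -1.3]
 turn -0.0 = 1 x -0.000 | shift [194.4 -55.5  42.6] = 4 x [ 48.6 -13.9  10.7]
```

```bash
python3 -m jog '40 -12 6 0 0 0 0;50 -14 10 0 0 0 0;50 -14 10 0 0 0 0;40 -11 10 0 0 0 0;14 -4 6 0 0 0 0;0 0 10 0 0 0 0;0 0 0 0 0 0 0;0 0 0 0 0 0 0'
python3 - <<'E'
from h import *
plan((449,.5,126,74))
E
```

```text
time_s: 25.32
position: [0.4492, 0.001, 0.1418]
tcp_rot: [[-0.961, 0.276, 0.001], [0.276, 0.961, -0.0], [-0.001, 0.0, -1.0]]
force: [0.3, 0.9, -1.3]
opening: 0.139
grasp_force: 30.0
t 25.32 now [449.2   1.  141.8] phi 73.98 tilt [ 0.0008 -0.0002] open 12.1 gf 30.0 F [ 0.3  0.9 -1.3]
 turn -0.0 = 1 x -0.000 | shift [ 0.  -0.5 15.8] = 1 x [ 0.  -0.5 15.8]
```

```bash
python3 -m jog '0 0 5 0 0 0 0;0 0 4 0 0 0 0;0 0 3 0 0 0 0;0 0 2 0 0 0 0;0 0 1 0 0 0 0;0 0 0.5 0 0 0 0;0 0 0 0 0 0 0;0 0 0 0 0 0 0'
python3 - <<'E'
from h import *
plan((449,.5,126,74))
E
```

```text
time_s: 26.32
position: [0.448, 0.0012, 0.1267]
tcp_rot: [[-0.961, 0.276, 0.0], [0.276, 0.961, -0.0], [-0.0, -0.0, -1.0]]
force: [0.3, 0.0, -1.7]
opening: 0.135
grasp_force: 30.0
t 26.32 now [448.    1.2 126.7] phi 73.97 tilt [ 0.0003 -0.0001] open 11.7 gf 30.0 F [ 0.3  0.  -1.7]
 turn -0.001 = 1 x -0.001 | shift [-1.1 -0.4  0.7] = 1 x [-1.1 -0.4  0.7]
```

Inserted without force. Lower the last half-millimetre, release, and go to the lid.

```bash
python3 -m jog '0 0 0.5 0 0 0 0;0 0 0 0 0 0 0;0 0 0 0 0 0 28;0 0 0 0 0 0 36;0 0 0 0 0 0 36;0 0 -30 0 0 0 36;0 0 -50 0 0 0 36;0 0 -10 0 0 0 36;0 0 0 0 0 0 40'
python3 - <<'E'
from h import *
plan((643,-247,130,101.2),(643,-247,42,101.2))
E
```

```text
time_s: 27.45
position: [0.4481, 0.0012, 0.2164]
tcp_rot: [[-0.961, 0.276, 0.001], [0.276, 0.961, -0.0], [-0.001, 0.0, -1.0]]
force: [-1.3, -0.2, -1.7]
opening: 0.441
grasp_force: 0.0
t 27.45 now [448.1   1.2 216.4] phi 73.97 tilt [ 0.0014 -0.0004] open 38.3 gf 0.0 F [-1.3 -0.2 -1.7]
 turn -0.475 = 3 x -0.158 | shift [-143.  -281.3   86.4] = 6 x [-23.8 -46.9  14.4]
 turn -0.0 = 1 x -0.000 | shift [ 0.  0. 88.] = 2 x [ 0.  0. 44.]
```

Run:
```python
from h import *
sh={c:capture(c) for c in('top','scene')}
print(unproj(sh['scene'],[[455,212],[413,190],[440,194],[463,163]],0).round(3))
for n,x,cams in (('lid',(.643,-.247),('top','scene')),('lid',(.643,-.247),('scene',)),('shallow_tray',(.448,.001),('top','scene'))):
    s,f=fit(n,x,cams,True,sh); print(n,np.round(s[:3]*1000,1),'yaw',round(np.degrees(s[3]),1),round(f,3))
m=np.zeros(1)
# bar axis from colour in top view
c=sh['top']; im=c['color'][150:195,405:445].astype(int); g=(im[...,0]<185)&(im[...,0]>110)&(im[...,0]-im[...,2]>50)
n,l,s,_=cv2.connectedComponentsWithStats(g.astype(np.uint8)); p=np.argwhere(l==1+s[1:,4].argmax())[:,::-1]+[405,150]
w=unproj(c,p,.037)[:,:2]*1000; ev,V=np.linalg.eigh(np.cov(w.T)); print(len(p),w.mean(0),np.degrees(np.arctan2(V[1,1],V[0,1]))%180,np.sqrt(12*ev))
```

```text
[[ 0.747 -0.346 -0.   ]
 [ 0.778 -0.202 -0.   ]
 [ 0.802 -0.281  0.   ]
 [ 0.988 -0.293 -0.   ]]
lid [ 644.  -246.6   -2. ] yaw 11.1 0.044
lid [ 640.9 -247.4    1.3] yaw 10.7 0.058
shallow_tray top no mask 19.41447071543289
shallow_tray [ 1740.2   857.  -1746.5] yaw -9.1 0.788
52 [ 638.03983837 -237.08289735] 11.972875338411598 [ 5.90735665 62.32591861]
```

```bash
python3 -m jog '0 0 0 0 0 -0.16 40;0 0 0 0 0 -0.16 40;0 0 0 0 0 -0.155 40;-24 -40 14 0 0 0 40;-24 -50 14 0 0 0 40;-24 -50 14 0 0 0 40;-24 -50 15 0 0 0 40;-24 -50 15 0 0 0 40;-23 -41 15 0 0 0 40;0 0 0 0 0 0 40;0 0 0 0 0 0 40'
python3 - <<'E'
from h import *
plan((643,-247,42,101.2))
c=capture('top')
for n in ('battery','shallow_tray','lip_balm'): print(n,[(np.round(d['at'],3),round(d['conf'],2)) for d in place_of('top',n)])
sh={c:capture(c) for c in('top','scene')}
s,f=fit('shallow_tray',(.448,.001),('top','scene'),True,sh); print(np.round(s[:3]*1000,1),'yaw',round(np.degrees(s[3]),1),round(f,3))
o=np.hstack([cv2.resize(sh['top']['color'][200:310,260:380,::-1],(400,366)),cv2.resize(sh['scene']['color'][160:270,240:360,::-1],(400,366))]); cv2.imwrite('pics/t6.png',o)
E
```

```text
time_s: 29.18
position: [0.6416, -0.2459, 0.1279]
tcp_rot: [[-0.981, -0.194, -0.003], [-0.194, 0.981, 0.002], [0.002, 0.002, -1.0]]
force: [-0.4, 0.2, -0.1]
opening: 0.458
grasp_force: 0.0
t 29.18 now [ 641.6 -245.9  127.9] phi 101.18 tilt [-0.0027  0.0018] open 39.8 gf 0.0 F [-0.4  0.2 -0.1]
 turn -0.0 = 1 x -0.000 | shift [-1.1 -1.4 85.9] = 2 x [-0.6 -0.7 43. ]
battery []
shallow_tray [(array([0.448, 0.001, 0.087]), 0.57)]
lip_balm [(array([ 0.451, -0.305, -0.   ]), 0.38)]
shallow_tray top no mask 18.556828169532775
shallow_tray scene no mask 22.496952403421368Traceback (most recent call last):
  File "<stdin>", line 6, in <module>
  File "h.py", line 43, in fit
    s=np.array([x0[0],x0[1],0,yaw]); f=cost(s)
                                       ~~~~^^^
  File "h.py", line 40, in cost
    return t/len(obs)+(0 if free_z else 1e3*p[2]**2*100)
           ~^~~~~~~~~
ZeroDivisionError: division by zero
```

The network puts the shallow tray at (448, 1, 87) mm, exactly its seated height. Grasp the lid bar.

```bash
python3 -m jog '-1 -1 40 0 0 0 40;0 0 32 0 0 0 40;0 0 11 0 0 0 40;0 0 2 0 0 0 40;0 0 0 0 0 0 40;0 0 0 0 0 0 0;0 0 0 0 0 0 0;0 0 0 0 0 0 0;0 0 0 0 0 0 0;0 0 0 0 0 0 0'
python3 - <<'E'
from h import *
plan((643,-247,40,101.2))
sh={c:capture(c) for c in('top','scene')}
o=np.hstack([cv2.resize(sh['top']['color'][200:310,260:380,::-1],(400,366)),cv2.resize(sh['scene']['color'][160:270,240:360,::-1],(400,366))]); cv2.imwrite('pics/t6.png',o)
E
```

```text
time_s: 30.82
position: [0.644, -0.2473, 0.0444]
tcp_rot: [[-0.981, -0.194, 0.0], [-0.194, 0.981, 0.0], [-0.0, 0.0, -1.0]]
force: [-1.0, 1.1, 2.9]
opening: 0.159
grasp_force: 30.0
t 30.82 now [ 644.  -247.3   44.4] phi 101.19 tilt [0.     0.0002] open 13.8 gf 30.0 F [-1.   1.1  2.9]
 turn -0.0 = 1 x -0.000 | shift [0.9 0.5 4.4] = 1 x [0.9 0.5 4.4]
```

View pics/t6.png

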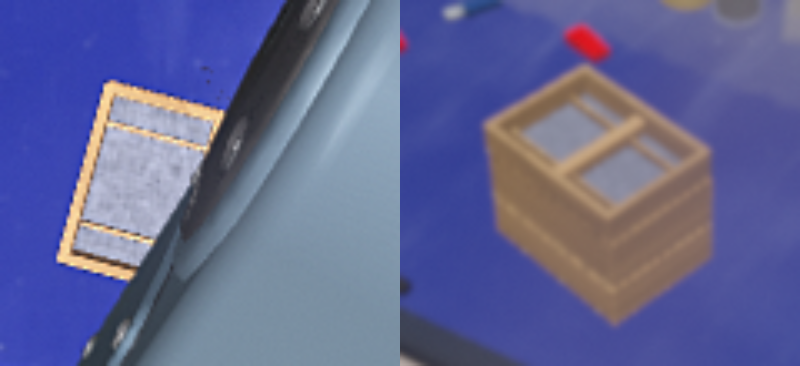

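The right half shows the shallow tray flush on the stack, at about (600,140). Lift the lid.

```bash
python3 -m jog '0 0 -20 0 0 0 0;0 0 -55 0 0 0 0;0 0 -60 0 0 0 0;0 0 -50 0 0 0 0;0 0 0 0 0 0.16 0;0 0 0 0 0 0.16 0;0 0 0 0 0 0.154 0;0 0 0 0 0 0 0'
python3 - <<'E'
from h import *
plan((447.9,1.2,195,74))
E
```

```text
time_s: 31.92
position: [0.6438, -0.2476, 0.2298]
tcp_rot: [[-0.962, 0.273, 0.001], [0.273, 0.962, -0.001], [-0.001, -0.0, -1.0]]
force: [-0.4, 0.4, -0.6]
opening: 0.158
grasp_force: 30.0
t 31.93 now [ 643.8 -247.6  229.8] phi 74.13 tilt [ 0.0005 -0.0005] open 13.7 gf 30.0 F [-0.4  0.4 -0.6]
 turn 0.002 = 1 x 0.002 | shift [256.9 185.1  34.8] = 6 x [42.8 30.9  5.8]
```

```bash
python3 -m jog '40 29 5 0 0 0.002 0;45 32 6 0 0 0 0;45 32 6 0 0 0 0;45 33 6 0 0 0 0;45 33 6 0 0 0 0;37 26 6 0 0 0 0;0 0 16 0 0 0 0;0 0 0 0 0 0 0;0 0 0 0 0 0 0'
python3 - <<'E'
from h import *
plan((447.9,1.2,161.4,74))
E
```

```text
time_s: 33.05
position: [0.4493, 0.0009, 0.1787]
tcp_rot: [[-0.961, 0.277, 0.002], [0.277, 0.961, -0.001], [-0.002, -0.0, -1.0]]
force: [0.3, -0.8, -1.0]
opening: 0.158
grasp_force: 30.0
t 33.05 now [449.3   0.9 178.7] phi 73.95 tilt [ 0.0018 -0.0005] open 13.7 gf 30.0 F [ 0.3 -0.8 -1. ]
 turn -0.001 = 1 x -0.001 | shift [ 1.4 -0.1 17.3] = 1 x [ 1.4 -0.1 17.3]
```

```bash
python3 -m jog '1 0 6 0 0 0 0;0 0 5 0 0 0 0;0 0 3 0 0 0 0;0 0 2 0 0 0 0;0 0 1 0 0 0 0;0 0 0 0 0 0 0;0 0 0 0 0 0 0'
python3 - <<'E'
from h import *
plan((447.9,1.2,161.4,74))
E
```

```text
time_s: 33.92
position: [0.4471, 0.0017, 0.1613]
tcp_rot: [[-0.961, 0.277, 0.0], [0.277, 0.961, -0.0], [-0.0, -0.0, -1.0]]
force: [-1.1, -0.1, 3.7]
opening: 0.153
grasp_force: 30.0
t 33.92 now [447.1   1.7 161.3] phi 73.92 tilt [ 0.     -0.0002] open 13.3 gf 30.0 F [-1.1 -0.1  3.7]
 turn -0.001 = 1 x -0.001 | shift [-0.9 -0.2 -0.1] = 1 x [-0.9 -0.2 -0.1]
```

The lid is at seated height with a light contact force of 3.7 N. Release and lift away.

```bash
python3 -m jog '0 0 0 0 0 0 0;0 0 0 0 0 0 28;0 0 0 0 0 0 36;0 0 0 0 0 0 36;0 0 -30 0 0 0 36;0 0 -40 0 0 0 36;0 40 -10 0 0 0 40;0 55 0 0 0 0 40;0 55 0 0 0 0 40;0 50 0 0 0 0 40;0 0 0 0 0 0 40;0 0 0 0 0 0 40'
python3 - <<'E'
from h import *
plan()
sh={c:capture(c) for c in('top','scene')}
for n in ('lid','shallow_tray','deep_tray','base_box','lip_balm','usb_stick'):
    for cam in sh: print(n,cam,[(np.round(d['at'],3),round(d['conf'],2)) for d in place_of(cam,n)][:2])
o=np.hstack([cv2.resize(sh['top']['color'][200:310,260:380,::-1],(400,366)),cv2.resize(sh['scene']['color'][160:270,240:360,::-1],(400,366))]); cv2.imwrite('pics/t7.png',o)
E
```

```text
time_s: 35.42
position: [0.502, 0.1936, 0.2406]
tcp_rot: [[-0.961, 0.276, -0.001], [0.276, 0.961, -0.001], [0.001, -0.001, -1.0]]
force: [-0.6, 0.0, 0.5]
opening: 0.461
grasp_force: 0.0
t 35.42 now [502.  193.6 240.6] phi 73.96 tilt [-0.0014 -0.0008] open 40.1 gf 0.0 F [-0.6  0.   0.5]
lid top [(array([0.448, 0.003, 0.115]), 0.88)]
lid scene [(array([ 0.446, -0.002,  0.121]), 0.86)]
shallow_tray top []
shallow_tray scene [(array([0.447, 0.001, 0.087]), 0.96)]
deep_tray top [(array([ 0.454, -0.304,  0.   ]), 0.51)]
deep_tray scene [(array([0.447, 0.002, 0.038]), 0.72)]
base_box top []
base_box scene [(array([ 0.447, -0.003,  0.   ]), 0.73)]
lip_balm top [(array([ 0.457, -0.305, -0.001]), 0.5)]
lip_balm scene [(array([ 0.449, -0.301, -0.001]), 0.43)]
usb_stick top [(array([0.659, 0.282, 0.   ]), 0.7)]
usb_stick scene [(array([0.662, 0.282, 0.002]), 0.54)]
```

View pics/t7.png

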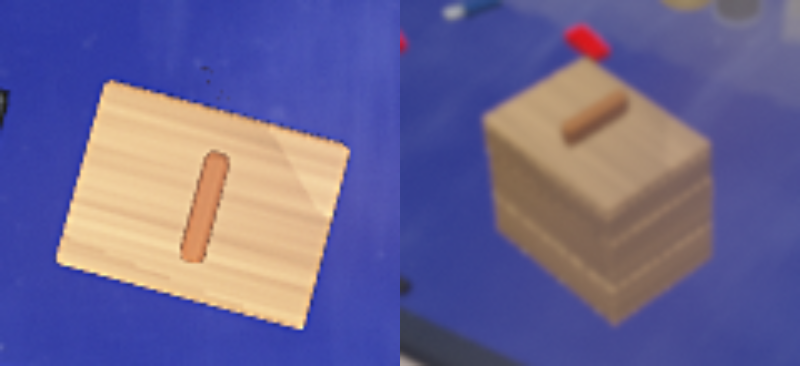

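The lid sits flush and aligned in both views, with its bar at (205,205) on the left and (595,118) on the right. All parts read at their seated heights, and the lip balm and USB stick haven't moved.

```bash
python3 -c "
from rig import *
print(hand_in())"
```

```text
the job is handed in; nothing more can be done
None
```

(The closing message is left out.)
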